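# Fold up the three-panel foot-measuring board

### The job

Fold up the jointed wooden foot-measuring board in the right order: first fold the end panel over until it lies flat against the inner face of the middle panel, while the middle panel is still standing up; then swing the two together down onto the base panel until the pack is fully closed and flat. Do not push the small things around it out of place, and let go of the board at the end.

Things in the scene. Friction and masses are not known exactly. Their poses are not given: they have to be found in the camera images.
- board: base panel of the folding board, fixed to the table: plain wooden slab 100 mm wide (its x), 125 mm long (y -70 to +55 mm), top face at z = 10 mm, a heel stop rising to z = 26 mm along its free edge at y = -66 mm. Origin on the table; z up. Both hinge axes are parallel to its x. The first hinge is at its +y side; the opened middle panel leans out beyond it to +y.
- first_hinge (a point): centre of the first hinge's axis (base to middle panel), on the base at (0, 55, 20) mm of its frame; axes as the base's
- middle_panel (a joint): middle panel's angle a about the first hinge, rad: 0 = closed flat on the base, pi/2 = upright; starts leaning out at 1.95 to 2.25, stop at 2.36. Its direction from first to second hinge is -cos(a) along the base's y and sin(a) up. 100 mm wide, 8 mm thick, the wood on the outer side of the hinge line (above it when closed). Stiff hinge (0.40 N m friction), stays where it is left.
- second_hinge (a point): centre of the second hinge's axis (middle to end panel), at the middle panel's far edge, 110 mm from the first hinge; hinge barrel 8 mm thick. Axes turn with the middle panel: -y points from first to second hinge
- end_panel (a joint): end panel's angle about the second hinge, relative to the middle panel, rad: 0 = flat against its inner face, pi = in line with it; starts at 2.2 to 2.7. With e = middle_panel + end_panel - pi, its direction from hinge to free edge is -cos(e) along the base's y and sin(e) up. 100 mm wide, 8 mm thick; the folded pair is 17 mm thick. 0.13 N m friction, stays where it is left.
- end_edge (a point): middle of the end panel's free edge, at half its thickness (5 mm outside the second hinge's axis plane), 105 mm from the second hinge; its y axis points from that hinge to this edge, its -z is normal to the panel's outer face (the one to push on to fold it)
- vial_2: bystander: glass vial with green crimp cap, 23 mm across, 48 mm tall, standing; origin under its centre
- small_bottle_f2: bystander: small brown dropper bottle with black top, 33 mm across, 102 mm tall, standing; origin under its centre
- plaster_roll: bystander: white roll of fixing plaster, 45 mm across, 30 mm high; origin under its centre
- oximeter: bystander: blue and white finger oximeter, 33 x 58 x 30 mm; origin under its centre
- marker: bystander: thick grey marker with red cap, lying, 18 x 137 x 18 mm, long along its y; origin under its centre
Things that resemble listed ones, but are neither listed nor needed, are in the scene too. Several things have the shape of the board; the one meant has the colours described above.

How it is judged:
By the outcome, as a careful person would: the job done as asked, in the order asked, and still so for the second after the job is handed in, with the robot touching nothing.
It also fails if it takes over 64 s, if anything falls off the work surface, if the arm or the gripper's body presses on something with over 40 N, if the wrist force passes 120 N, or if a joint passes its speed limit or range.

### The arm

A 7-joint arm with a two-finger parallel gripper is mounted at the origin on a cart in front of the work surface, level with it; the furniture and walls round the work are solid. World frame = base frame: x ahead of the robot, y to its left, z up, the work surface at z = 0. Lengths are in m, angles in rad, forces in N, time in s.
With the tool pointing down it reaches from about 0.425 to 1.025 m from the base axis. Payload 9.4 kg.
Tool frame: the origin (TCP) lies midway between the tips of the shut fingers; the grasp point (between the pads) lies 19 mm behind it; z points along the fingers, y is the direction in which the jaws open and shut (so a half turn about z gives the same grasp; the last joint's range is limited). The gripper opens to 85 mm and grips with 20 to 120 N. Pads are 22 mm wide; open, the fingers measure 114 mm over their backs; the gripper's body (76 mm by 85 mm) begins 54 mm behind the grasp point. The pads swing forward as they close: fully open they stand 13 mm farther back than shut.
Start: joints at [1.094, 0.599, -0.003, 1.599, 0.002, 0.943, -0.08], TCP at [0.282, -0.668, 0.208] pointing down, gripper open.
Joint ranges: [-2.57, 2.57], [-0.35, 1.97], [-1.29, 1.29], [0.11, 2.56], [-1.05, 4.19], [0.11, 1.86], [-2.63, 2.63]. Speed limits (rad/s): [2.22, 2.22, 3.01, 3.01, 3.14, 3.14, 3.14].

### API

Orientations are given as a rotation vector (axis times angle).
In Python, from rig import r gives the robot as it stands.
- The arm moves only by the tool move_arm, never from a script. Its argument "moves" is a list that holds one entry, the list of rows, each a list of 6 numbers: the shift along the tool's x, y, z in units of 25 mm (1.0 is 25 mm), then the turn, a rotation vector about the tool's x, y, z in units of 5 degrees (1.0 is 5 degrees). In form: [[[tx, ty, tz, ax, ay, az], ...]]. A call has 1 to 12 rows; each row is the pose to reach, as a shift and turn from the pose commanded when the call began, along the tool's axes at that moment; what a row does not reach only later rows make up. A row lasts 1/8 s, in which the tool goes at most 62.5 mm and 10.7 degrees, less where a joint would pass 70% of its speed; a pose out of reach is approached as far as the arm can. A call with a gripper value outside its range is refused whole. "jaw" is the opening, from 0 (shut) to 1 (fully open), set as the call begins (left out, the last holds). The fingers move at their own pace and stop on an object; "squeeze" is the grip in N (left out, the last holds). Time passes only in rows, so rows that repeat a pose let the fingers close. It gives the time, the measured TCP pose, the force and the opening at its end, in the units of the state.
- r.state(): the state, without advancing time (a new reading comes with each control period).
- r.snapshot(name): name is "side" or "top"; returns a dict with "image" (480x640x3 uint8, red, green, blue), "range_z" (480x640 float32, m along the optical axis (not along the pixel's ray), 0 where there is no reading), "K" (3x3 intrinsics, pixels), "D" ([k1, k2, p1, p2, k3] as OpenCV has them; the pictures are not rectified), "camera_from_world" (4x4, takes a point from world to camera coordinates). Camera axes: x right, y down, z forward; pixel columns grow to the right and rows downward; lengths in m; the calibration is good to about 2 mm. A picture is of the moment at which its call begins.
- r.job_done(): hands the job in, once; it reports no verdict.
The state is a dict: "clock": time; "joints": joint angles; "dq": joint speeds; "effort": joint torques, N m; "ee_pos": TCP position; "eef_rot": TCP orientation; "wrist_force": force on the tool from outside, world axes, zero at the start; "ft_torque": the same for the moment, N m; "grip_width": opening from 0.0 (shut) to 1.0 (fully open).
Only numpy, scipy, OpenCV 4.12 (cv2) and the standard library are available. Lean on these libraries where they do the work, as an engineer would, in place of code of your own. Each camera call takes 0.05 s, during which the arm holds its last target.

## Working session

There is one attempt and no reset: what is moved stays moved. The work goes in short steps, Python scripts to look and compute and a tool call to move; the robot and the scene stay as the last step left them, time stands still between calls to the robot, and variables do not carry over. Pictures are saved under pics/ and viewed, and the job is handed in when it is done.

Besides the shell and the picture viewer there is one more tool, called by a JSON object that holds its "op" and its "data", one argument or row to a line. move_arm: Moves the arm, as the interface text tells. Its arguments: {"type":"object","properties":{"moves":{"type":"array","items":{"type":"array","items":{"type":"array","items":{"type":"number"}}}},"jaw":{"type":"number"},"squeeze":{"type":"number"}},"required":["moves"]}

```bash
ls; mkdir -p pics
python3 - <<'E'
from rig import r
import cv2,pickle
print(r.state())
for n in("side","top"):
    s=r.snapshot(n); cv2.imwrite(f"pics/{n}0.png",s["image"][:,:,::-1]); pickle.dump(s,open(f"{n}0.pkl","wb"))
    print(n,s["K"],s["D"],s["camera_from_world"])
E
```

```text
pics
{'clock': 0.0, 'joints': array([ 1.09428287,  0.60013155, -0.00254315,  1.60018383,  0.00179984,
        0.94291386, -0.07983259]), 'dq': array([ 3.01811564e-04, -3.51613037e-04, -1.23982560e-03, -4.17687195e-04,
        6.32727308e-05, -1.77698901e-03, -9.33835666e-04]), 'effort': array([ 7.78772064e-04, -7.76461101e+01,  1.56533204e+00, -2.58018279e+01,
        1.24194895e-02,  8.71147087e-03, -1.58032893e-06]), 'ee_pos': array([ 0.28196948, -0.66732689,  0.20669309]), 'eef_rot': array([-3.07748554e+00, -6.23579760e-01,  7.36540399e-04]), 'wrist_force': array([ 0.78030332,  0.31683008, -1.02467959]), 'ft_torque': array([ 0.06668414,  0.0162911 , -0.0099758 ]), 'grip_width': 0.9948989438623972}
side [[587.29427547   0.         317.84389489]
 [  0.         587.29427547 237.46616635]
 [  0.           0.           1.        ]] [-0.05184095  0.          0.          0.          0.        ] [[ 0.90269712  0.43024656 -0.00508041 -0.52278307]
 [ 0.34983488 -0.74075783 -0.57349229 -0.20648137]
 [-0.25050644  0.51591253 -0.81919521  1.47815639]
 [ 0.          0.          0.          1.        ]]
top [[484.86808287   0.         323.54872747]
 [  0.         484.86808287 241.59261934]
 [  0.           0.           1.        ]] [-0.06440915  0.          0.          0.          0.        ] [[-2.55749357e-02 -9.99672907e-01 -3.89410587e-05 -2.15713276e-02]
 [-9.94791121e-01  2.54538884e-02 -9.87052441e-02  6.04407566e-01]
 [ 9.86739495e-02 -2.48564205e-03 -9.95116713e-01  1.01493974e+00]
 [ 0.00000000e+00  0.00000000e+00  0.00000000e+00  1.00000000e+00]]
```

View pics/side0.png

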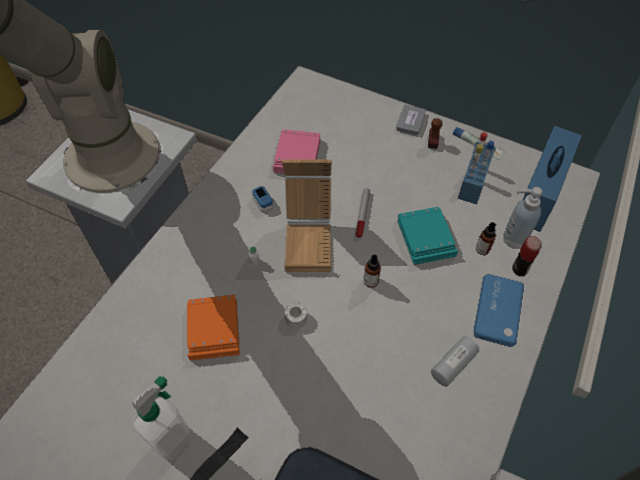

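View pics/top0.png

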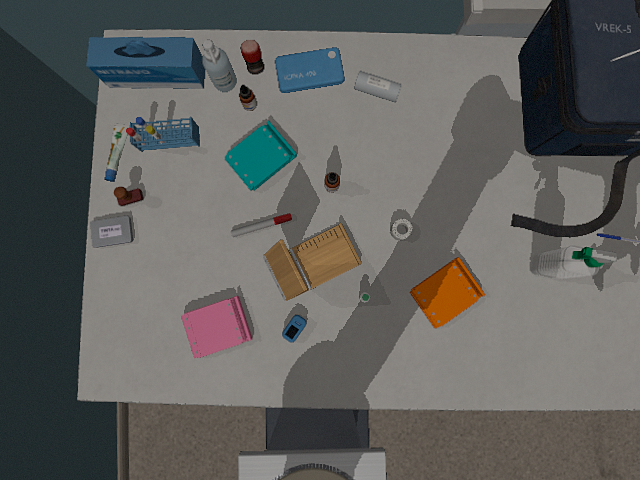

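The top view shows the wooden board at about (310,262), with the opened panels toward the left (world +y). The marker is at (262,225), the oximeter at (294,328), the vial at (365,297), the bottle at (332,181) and the plaster roll at (401,229).

```bash
cat > h.py <<'E'
import numpy as np,cv2,pickle
def cloud(s):
    h,w=s["range_z"].shape
    u,v=np.meshgrid(np.arange(w),np.arange(h))
    p=cv2.undistortPoints(np.stack([u,v],-1).reshape(-1,1,2).astype(float),s["K"],s["D"]).reshape(h,w,2)
    z=s["range_z"].astype(float)
    P=np.dstack([p[...,0]*z,p[...,1]*z,z])
    T=np.linalg.inv(s["camera_from_world"])
    W=P@T[:3,:3].T+T[:3,3]; W[z==0]=np.nan
    return W
def proj(s,X):
    T=s["camera_from_world"]; X=np.atleast_2d(X).astype(float)
    C=X@T[:3,:3].T+T[:3,3]
    return cv2.projectPoints(C,np.zeros(3),np.zeros(3),s["K"],s["D"])[0].reshape(-1,2)
E
python3 - <<'E'
import pickle,cv2
s=pickle.load(open("side0.pkl","rb"));t=pickle.load(open("top0.pkl","rb"))
cv2.imwrite("pics/s1.png",cv2.resize(s["image"][145:295,240:400,::-1],(800,750),interpolation=2)[:600] if 0 else cv2.resize(s["image"][145:295,240:400,::-1],None,fx=4,fy=4,interpolation=2))
cv2.imwrite("pics/t1.png",cv2.resize(t["image"][200:320,230:390,::-1],None,fx=5,fy=5,interpolation=2))
E
```

```text
(no output)
```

View pics/s1.png

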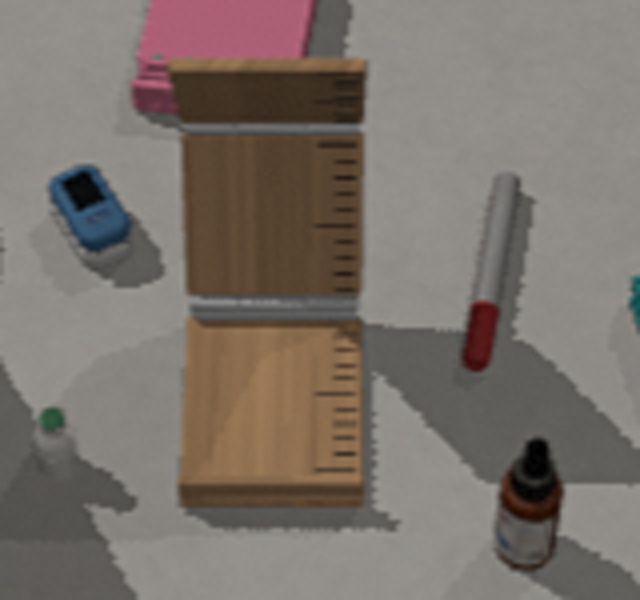

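View pics/t1.png

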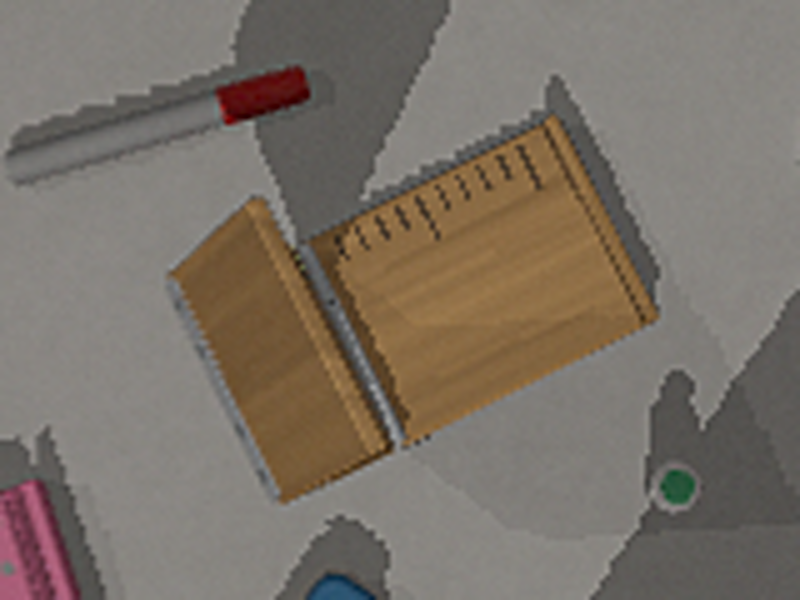

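```bash
cat > fit.py <<'E'
import numpy as np,pickle
from h import *
from scipy.optimize import least_squares
def pts(p):
    x,y,yaw,a,b=p; c,s=np.cos(yaw),np.sin(yaw)
    R=np.array([[c,-s,0],[s,c,0],[0,0,1]]); o=np.array([x,y,0])
    H1=np.array([0,.055,.020]); d1=np.array([0,-np.cos(a),np.sin(a)]); H2=H1+.110*d1
    e=a+b-np.pi; d2=np.array([0,-np.cos(e),np.sin(e)]); n2=np.array([0,np.sin(e),np.cos(e)]) # outer normal (e=0 -> up)
    ex=np.array([1,0,0]);E=H2+.105*d2
    w=lambda q:(R@q)+o
    D={}
    for sg,nm in((-1,"m"),(1,"p")):
        X=ex*.05*sg
        D["H1"+nm]=w(H1+X);D["H2"+nm]=w(H2+X)
        D["Ei"+nm]=w(E+X+.001*n2);D["Eo"+nm]=w(E+X+.009*n2)
        D["S"+nm]=w(X+[0,-.070,.026]);D["T"+nm]=w(X+[0,-.070,0])
    return D,R,o
E
python3 - <<'E'
from fit import *
s=pickle.load(open("side0.pkl","rb"));t=pickle.load(open("top0.pkl","rb"))
Ws,Wt=cloud(s),cloud(t)
f=lambda W,u,v:W[int(round(v)),int(round(u))].round(3)
for nm,(a,b) in dict(face1=(350,300),base2=(550,250),end=(230,300),end2=(300,420),endnearfree=(350,430),endnearhinge=(200,290)).items(): print("top",nm,f(Wt,230+a/5,200+b/5))
for nm,(a,b) in dict(mid=(270,200),midlow=(270,280),end=(270,90),base=(260,420)).items(): print("side",nm,f(Ws,240+a/4,145+b/4))
E
```

```text
top face1 [0.566 0.015 0.011]
top base2 [ 0.586 -0.073  0.01 ]
top end [0.557 0.052 0.173]
top end2 [0.512 0.027 0.18 ]
top endnearfree [0.508 0.007 0.213]
top endnearhinge [0.563 0.065 0.154]
side mid [0.537 0.039 0.081]
side midlow [0.545 0.021 0.033]
side end [0.545 0.027 0.186]
side base [ 0.574 -0.056  0.014]
```

Run:
```python
from fit import *
s=pickle.load(open("side0.pkl","rb"));t=pickle.load(open("top0.pkl","rb"))
ot=dict(Sp=(553,115),Sm=(657,320),H1p=(305,247),H1m=(402,443),Eop=(250,199),Eip=(268,206),Eom=(372,460),Eim=(392,450),H2p=(173,276),H2m=(278,500))
os_=dict(H1m=(190,306),H1p=(358,306),H2m=(185,128),H2p=(363,128),Eom=(168,60),Eop=(366,60),Eim=(174,71),Eip=(363,71),Sm=(180,487),Sp=(362,487),Tm=(181,505),Tp=(362,505))
def res(p,lab=False):
    D,_,_=pts(p);o=[]
    for k,(a,b) in ot.items(): o+=list(proj(t,D[k])[0]-[230+a/5,200+b/5])
    for k,(a,b) in os_.items(): o+=list(proj(s,D[k])[0]-[240+a/4,145+b/4])
    return np.array(o)
q=least_squares(res,[.58,-.03,.47,2.1,2.45],loss="soft_l1",x_scale=[.01,.01,.1,.1,.1])
print(q.x.round(4));R=res(q.x).reshape(-1,2);
for k,v in zip(list(ot)+list(os_),R):print(k,v.round(1))
for k,v in pts(q.x)[0].items():print(k,v.round(3))
np.save("p.npy",q.x)
```

```text
[ 0.5706 -0.0343  0.439   2.0169  2.2068]
Sp [ 0.6 -0.9]
Sm [ 0.7 -0.8]
H1p [-1.2 -1.4]
H1m [-0.1  0.7]
Eop [-1.   0.3]
Eip [-0.9 -2.7]
Eom [-0.3 -1.2]
Eim [-0.6 -1. ]
H2p [ 0.  -0.7]
H2m [1.5 0.3]
H1m [-1.5 -0.8]
H1p [ 0.6 -0.7]
H2m [-1.7 -1. ]
H2p [-0.3 -0.9]
Eom [-0.7 -0.1]
Eop [-0.3 -0.1]
Eim [-2.2  1. ]
Eip [0.5 1. ]
Sm [-1.3 -0.8]
Sp [-0.  -0.7]
Tm [-0.9  1. ]
Tp [-0.2  1.2]
H1m [ 0.502 -0.006  0.02 ]
H2m [0.482 0.037 0.119]
Eim [ 0.502 -0.007  0.212]
Eom [ 0.499 -0.     0.216]
Sm [ 0.555 -0.119  0.026]
Tm [ 0.555 -0.119  0.   ]
H1p [0.592 0.037 0.02 ]
H2p [0.572 0.08  0.119]
Eip [0.593 0.036 0.212]
Eop [0.59  0.042 0.216]
Sp [ 0.646 -0.076  0.026]
Tp [ 0.646 -0.076  0.   ]
```

```bash
cat > plan.py <<'E'
# usage: plan(list of board (x,y,z) mm, tilt deg about board x)
from fit import *
from scipy.spatial.transform import Rotation as Ro
from rig import r
p=np.load("p.npy")
def b2w(q):
    _,R,o=pts(p); return R@(np.array(q)/1000)+o
def Rt(tilt=0):
    _,R,_=pts(p)
    D=np.diag([1.,-1,-1]) # x=board x, y=-board y, z down
    return R@Ro.from_euler('x',tilt,degrees=True).as_matrix()@D
def plan(wps,tilts=None):
    st=r.state(); R0=Ro.from_rotvec(st["eef_rot"]).as_matrix()
    pos=st["ee_pos"]; _,R,o=pts(p)
    print("t",st["clock"].__round__(2),"board mm",(R.T@(pos-o)*1000).round(1),"F board",(R.T@st["wrist_force"]).round(1),"grip",round(st["grip_width"],2))
    for i,w in enumerate(wps):
        t=R0.T@(b2w(w)-pos)/.025
        rv=np.degrees(Ro.from_matrix(R0.T@Rt(0 if tilts is None else tilts[i])).as_rotvec())/5
        print(w,t.round(2).tolist()+rv.round(2).tolist())
E
python3 - <<'E'
from plan import *
t=pickle.load(open("top0.pkl","rb"));W=cloud(t)
m=W[...,2]>.12
import sys
# tall things near the way
for (u0,v0,u1,v1) in [(500,200,640,320),(400,150,520,340)]:
    w=W[v0:v1,u0:u1].reshape(-1,3); w=w[w[:,2]>.1]; print(len(w), w.min(0) if len(w) else '', w.max(0) if len(w) else '')
plan([(0,-300,300),(0,-100,300),(0,150,300),(0,125,215)])
E
```

```text
1477 [ 0.5126047  -0.56196728  0.10005182] [ 0.57279767 -0.48845802  0.25244748]
0  
t 0.1 board mm [-530.3 -450.4  206.8] F board [ 0.8  0.1 -0.1] grip 1.0
(0, -300, 300) [20.96, -6.85, -3.72, -0.02, 0.0, -0.45]
(0, -100, 300) [20.65, -14.84, -3.71, -0.02, 0.0, -0.45]
(0, 150, 300) [20.26, -24.83, -3.7, -0.02, 0.0, -0.45]
(0, 125, 215) [20.29, -23.83, -0.3, -0.02, 0.0, -0.45]
```

{"op": "move_arm", "data": {
  "moves": [
    [[0,0,-3.7,0,0,0],[1.7,-2.1,-3.7,0,0,-0.45],[3.4,-4.2,-3.7,0,0,-0.45],[5.1,-6.2,-3.7,0,0,-0.45],[6.8,-8.3,-3.7,0,0,-0.45],[8.5,-10.4,-3.7,0,0,-0.45],[10.2,-12.5,-3.7,0,0,-0.45],[11.9,-14.6,-3.7,0,0,-0.45],[13.6,-16.6,-3.7,0,0,-0.45],[15.3,-18.7,-3.7,0,0,-0.45],[17,-20.8,-3.7,0,0,-0.45],[18.6,-22.8,-3.7,0,0,-0.45]]
  ],
  "jaw": 0
}}

```text
clock: 1.6
ee_pos: [0.474, -0.0115, 0.3001]
eef_rot: [3.066, 0.684, 0.0]
wrist_force: [2.0, -1.1, 0.2]
grip_width: -0.004
```

Run:
```python
from plan import *
plan([(0,150,300),(0,125,215),(0,110,200)])
```

```text
t 1.6 board mm [-77.7  61.7 300.1] F board [ 1.4 -1.9  0.2] grip -0.0
(0, 150, 300) [3.11, -3.53, 0.0, 0.0, -0.0, -0.0]
(0, 125, 215) [3.11, -2.53, 3.4, 0.0, -0.0, -0.0]
(0, 110, 200) [3.11, -1.93, 4.0, 0.0, -0.0, -0.0]
```

{"op": "move_arm", "data": {
  "moves": [
    [[1,-1,0,0,0,0],[2,-2,0,0,0,0],[3.1,-3.5,0,0,0,0],[3.1,-3.5,0,0,0,0],[3.1,-3.5,0,0,0,0]]
  ]
}}

```text
clock: 2.22
ee_pos: [0.5065, 0.0983, 0.2997]
eef_rot: [3.066, 0.685, -0.002]
wrist_force: [-0.5, 0.6, -0.2]
grip_width: -0.006
```

Run:
```python
from plan import *
plan([(0,150,300),(0,125,215),(0,110,200)])
```

```text
t 2.23 board mm [ -1.6 147.3 299.7] F board [-0.2  0.7 -0.2] grip -0.01
(0, 150, 300) [0.06, -0.11, -0.01, 0.0, 0.01, 0.0]
(0, 125, 215) [0.07, 0.89, 3.39, 0.0, 0.01, 0.0]
(0, 110, 200) [0.07, 1.49, 3.99, 0.0, 0.01, 0.0]
```

{"op": "move_arm", "data": {
  "moves": [
    [[0,0,1.5,0,0,0],[0,0.4,3,0,0,0],[0,0.8,4,0,0,0],[0,0.8,4,0,0,0]]
  ]
}}

```text
clock: 2.72
ee_pos: [0.5143, 0.0784, 0.1986]
eef_rot: [3.067, 0.68, -0.006]
wrist_force: [0.4, 0.2, -0.2]
grip_width: -0.001
```

Run:
```python
from plan import *
plan([(0,85,198),(0,58,181),(0,40,157),(0,32,128),(0,29,107)])
s=r.snapshot("side");cv2.imwrite("pics/s2.png",cv2.resize(s["image"][90:290,200:400,::-1],None,fx=3,fy=3,interpolation=2))
```

```text
t 2.73 board mm [ -3.  126.  198.6] F board [ 0.4  0.  -0.2] grip -0.0
(0, 85, 198) [0.13, 1.64, 0.02, -0.0, 0.04, -0.03]
(0, 58, 181) [0.13, 2.72, 0.7, -0.0, 0.04, -0.03]
(0, 40, 157) [0.14, 3.44, 1.66, -0.0, 0.04, -0.03]
(0, 32, 128) [0.14, 3.76, 2.82, -0.0, 0.04, -0.03]
(0, 29, 107) [0.15, 3.88, 3.66, -0.0, 0.04, -0.03]
```

View pics/s2.png

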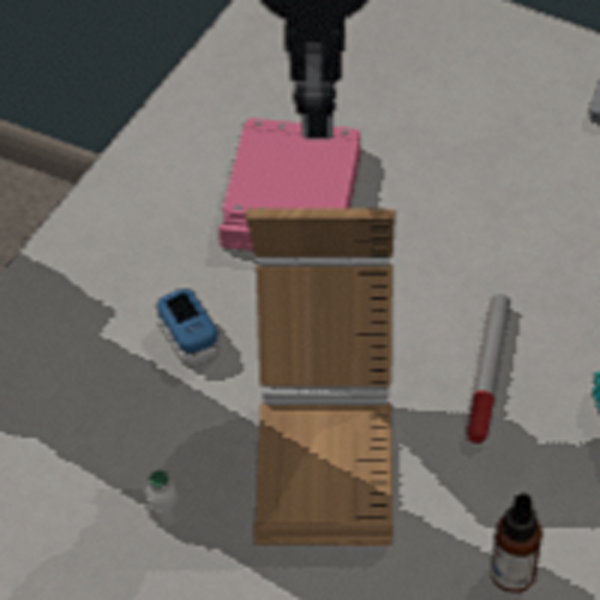

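The tip is at crop pixel (320,135), behind the end panel's free edge at (320,212). Next I push the end panel over.

{"op": "move_arm", "data": {
  "moves": [
    [[0.1,0.8,0,0,0,0],[0.1,1.6,0,0,0,0],[0.1,2.2,0.35,0,0,0],[0.1,2.7,0.7,0,0,0],[0.1,3.1,1.2,0,0,0],[0.1,3.4,1.65,0,0,0],[0.1,3.6,2.2,0,0,0],[0.1,3.75,2.8,0,0,0],[0.1,3.75,2.8,0,0,0]]
  ]
}}

```text
clock: 3.9
ee_pos: [0.5565, -0.0032, 0.1285]
eef_rot: [-3.066, -0.684, 0.004]
wrist_force: [-0.2, 0.0, -0.3]
grip_width: 0.001
```

Run:
```python
from plan import *
plan([(0,29,107),(0,32,84),(0,43,65),(0,50,60),(0,56,57)])
s=r.snapshot("side");cv2.imwrite("pics/s3.png",cv2.resize(s["image"][90:290,200:400,::-1],None,fx=3,fy=3,interpolation=2))
```

```text
t 3.9 board mm [  0.5  34.2 128.5] F board [-0.2  0.1 -0.3] grip 0.0
(0, 29, 107) [-0.02, 0.21, 0.86, -0.01, 0.03, 0.0]
(0, 32, 84) [-0.02, 0.09, 1.78, -0.01, 0.03, 0.0]
(0, 43, 65) [-0.01, -0.35, 2.54, -0.01, 0.03, 0.0]
(0, 50, 60) [-0.01, -0.63, 2.74, -0.01, 0.03, 0.0]
(0, 56, 57) [-0.01, -0.87, 2.86, -0.01, 0.03, 0.0]
```

View pics/s3.png

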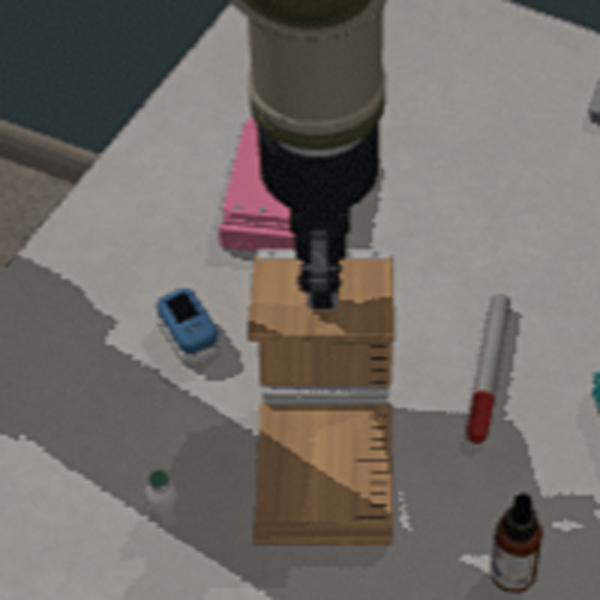

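The end panel is now roughly horizontal with the tip resting on it at (322,303). I'll continue down and back against the middle panel.

{"op": "move_arm", "data": {
  "moves": [
    [[0,0.2,0.4,0,0,0],[0,0.2,0.9,0,0,0],[0,0.15,1.35,0,0,0],[0,0.1,1.8,0,0,0],[0,-0.1,2.2,0,0,0],[0,-0.35,2.55,0,0,0],[0,-0.6,2.75,0,0,0],[0,-0.75,2.8,0,0,0],[0,-0.75,2.8,0,0,0]]
  ]
}}

```text
clock: 5.08
ee_pos: [0.5491, 0.0147, 0.0601]
eef_rot: [-3.065, -0.685, 0.001]
wrist_force: [-0.1, -0.2, 0.5]
grip_width: 0.002
```

Run:
```python
from plan import *
plan([(0,56,57),(0,64,57)])
s=r.snapshot("side");cv2.imwrite("pics/s4.png",cv2.resize(s["image"][90:290,200:400,::-1],None,fx=3,fy=3,interpolation=2))
s=r.snapshot("top");cv2.imwrite("pics/t4.png",cv2.resize(s["image"][200:320,230:390,::-1],None,fx=4,fy=4,interpolation=2))
```

```text
t 5.08 board mm [ 1.4 53.5 60.1] F board [-0.1 -0.2  0.5] grip 0.0
(0, 56, 57) [-0.06, -0.1, 0.12, -0.01, 0.0, 0.01]
(0, 64, 57) [-0.05, -0.42, 0.12, -0.01, 0.0, 0.01]
```

View pics/s4.png

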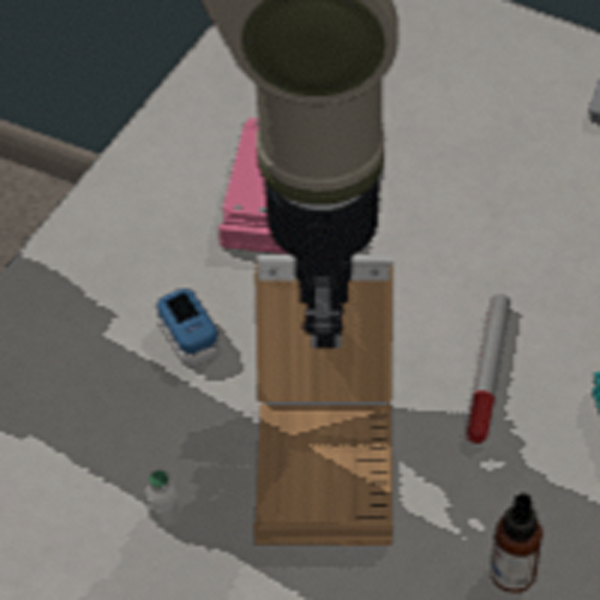

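View pics/t4.png

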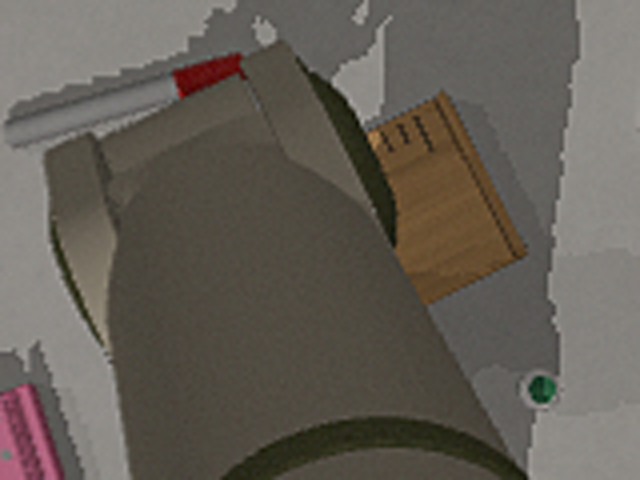

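The end panel is nearly flat against the middle panel, with its free edge at crop (325,405), but contact force is close to zero. I'll press further.

{"op": "move_arm", "data": {
  "moves": [
    [[0,-0.15,0.05,0,0,0],[0,-0.3,0.1,0,0,0],[0,-0.4,0.1,0,0,0],[0,-0.4,0.1,0,0,0]]
  ]
}}

```text
clock: 5.68
ee_pos: [0.5451, 0.023, 0.0575]
eef_rot: [3.066, 0.684, -0.0]
wrist_force: [1.4, -2.4, -0.5]
grip_width: -0.003
```

Run:
```python
from plan import *
plan([(0,64,57),(0,68,57)])
```

```text
t 5.67 board mm [ 1.3 62.8 57.5] F board [ 0.3 -2.8 -0.5] grip -0.0
(0, 64, 57) [-0.05, -0.05, 0.02, -0.0, 0.0, 0.0]
(0, 68, 57) [-0.05, -0.21, 0.02, -0.0, 0.0, 0.0]
```

{"op": "move_arm", "data": {
  "moves": [
    [[0,-0.1,0,0,0,0],[0,-0.2,0,0,0,0],[0,-0.2,0,0,0,0]]
  ]
}}

```text
clock: 6.05
ee_pos: [0.5431, 0.0273, 0.0576]
eef_rot: [3.066, 0.684, -0.0]
wrist_force: [1.1, -3.7, -1.4]
grip_width: -0.001
```

Run:
```python
from plan import *
plan([(0,64,57),(0,68,57)])
s=r.snapshot("side");cv2.imwrite("pics/s5.png",cv2.resize(s["image"][160:260,260:360,::-1],None,fx=6,fy=6,interpolation=2))
```

```text
t 6.05 board mm [ 1.3 67.5 57.6] F board [-0.6 -3.9 -1.4] grip -0.0
(0, 64, 57) [-0.05, 0.14, 0.02, 0.0, 0.0, -0.0]
(0, 68, 57) [-0.05, -0.02, 0.02, 0.0, 0.0, -0.0]
```

View pics/s5.png

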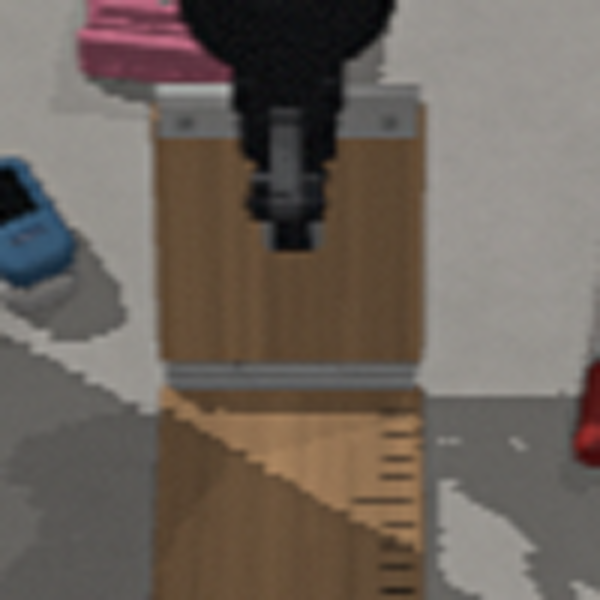

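```bash
cat > meas.py <<'E'
from plan import *
def facefit(s,boxes,tag=""):
    W=cloud(s);_,R,o=pts(p); Q=[]
    for (u0,v0,u1,v1) in boxes: Q.append(W[v0:v1,u0:u1].reshape(-1,3))
    Q=(np.vstack(Q)-o)@R*1000; Q=Q[~np.isnan(Q).any(1)]
    for _ in range(3):
        c=np.median(Q,0) if _==0 else Q.mean(0); n=np.linalg.svd(Q-Q.mean(0),full_matrices=False)[2][2]; c=Q.mean(0)
        d=(Q-c)@n; Q=Q[abs(d)<max(2.5*d.std(),.5)]
    if n[2]<0:n=-n
    h1=np.array([0,55,20.])
    print(tag,"n",n.round(3),"c",c.round(1),"std",round(d.std(),2),"ang(yz)",round(np.arctan2(-n[1],n[2]),3),"dist H1->plane",round((c-h1)@n,1),len(Q))
E
python3 - <<'E'
from meas import *
s=r.snapshot("side")
# crop s5: u=260+x/6, v=160+y/6
facefit(s,[(288,186,299,218),(316,186,328,218)],"endface")
facefit(s,[(290,232,326,250)],"base")
W=cloud(s);_,R,o=pts(p)
for v in range(176,234,3):
    print(v,((W[v,292]-o)@R*1000).round(1),((W[v,322]-o)@R*1000).round(1))
E
```

```text
endface n [-0.    -0.895  0.446] c [ 0.6 70.1 71.2] std 2.32 ang(yz) 1.109 dist H1->plane 9.4 722
base n [0.006 0.023 1.   ] c [-0.6  6.4 11.5] std 2.09 ang(yz) -0.023 dist H1->plane -9.6 641
176 [-33.8 102.2 119.7] [ 31.6 101.4 120.7]
179 [-33.5  93.4 120. ] [ 31.6  93.7 119.7]
182 [-33.7  90.9 112.9] [ 31.6  88.1 116.3]
185 [-33.9  88.6 105.5] [ 31.6  87.9 106.5]
188 [-34.2  86.4  98. ] [ 31.6  84.5 100.4]
191 [-34.1  79.8  95.7] [31.6 82.9 92. ]
194 [-34.3  77.8  87.8] [31.6 77.3 88.5]
197 [-34.4  73.1  83. ] [31.6 74.8 81.1]
200 [-34.7  71.9  74. ] [31.6 70.9 75.4]
203 [-34.9  69.6  66.3] [31.7 66.4 70.4]
206 [-35.   64.6  61.8] [31.7 64.8 61.7]
209 [-35.3  63.2  52.7] [31.7 59.9 57.2]
212 [-35.3  58.2  48.3] [31.7 59.  47.4]
215 [-35.3  52.   45.4] [31.7 56.  40.3]
218 [-35.5  49.8  37.2] [31.7 51.5 35.1]
221 [-36.2  52.3  22.5] [31.7 54.1 20.2]
224 [-36.3  47.6  17.4] [31.7 53.5  9.6]
227 [-36.5  45.    9.5] [31.7 44.9  9.7]
230 [-35.9  32.7  14.9] [31.7 34.5 12.5]
233 [-35.7  24.8  14.3] [31.8 27.7 10.5]
```

{"op": "move_arm", "data": {
  "moves": [
    [[0,-0.15,0,0,0,0],[0,-0.3,0,0,0,0],[0,-0.3,0,0,0,0]]
  ]
}}

```text
clock: 6.52
ee_pos: [0.5398, 0.0344, 0.0576]
eef_rot: [-3.066, -0.685, 0.0]
wrist_force: [1.8, -3.3, 0.2]
grip_width: -0.0
```

Run:
```python
from meas import *
plan([(0,64,57)])
s=r.snapshot("side")
facefit(s,[(288,186,299,218),(316,186,328,218)],"endface")
```

```text
t 6.53 board mm [ 1.4 75.3 57.6] F board [ 0.3 -3.8  0.2] grip -0.0
(0, 64, 57) [-0.06, 0.45, 0.02, -0.0, 0.0, 0.0]
endface n [-0.    -0.851  0.526] c [ 0.3 73.2 67.1] std 2.45 ang(yz) 1.017 dist H1->plane 9.3 726
```

The pair now moves together: the face-to-hinge distance held at 9.3 mm while the face angle changed. So the fold is flat. I'll retreat, go over the top and come down behind the middle panel.

{"op": "move_arm", "data": {
  "moves": [
    [[0,1,0,0,0,0],[0,2,-0.3,0,0,0],[0,2,-2,0,0,0],[0,2,-4,0,0,0],[0,1,-6,0,0,0],[0,-1,-6,0,0,0],[0,-3,-6,0,0,0],[0,-4,-5.5,0,0,0],[0,-4,-4,0,0,0],[0,-4,-2.5,0,0,0],[0,-4,-1.2,0,0,0],[0,-4,-1.2,0,0,0]]
  ]
}}

```text
clock: 8.07
ee_pos: [0.4955, 0.1252, 0.0859]
eef_rot: [-3.065, -0.686, 0.007]
wrist_force: [-0.3, -0.2, 0.1]
grip_width: 0.004
```

Run:
```python
from meas import *
plan([(0,78,95),(0,49,98),(0,20,84),(0,0,59),(0,-10,29)])
s=r.snapshot("side")
facefit(s,[(288,186,328,218)],"endface")
cv2.imwrite("pics/s6.png",cv2.resize(s["image"][90:290,200:400,::-1],None,fx=3,fy=3,interpolation=2))
```

```text
t 8.07 board mm [-1.000e-01  1.763e+02  8.590e+01] F board [-0.3 -0.1  0.1] grip 0.0
(0, 78, 95) [-0.0, 3.93, -0.37, -0.02, 0.05, 0.02]
(0, 49, 98) [-0.0, 5.09, -0.49, -0.02, 0.05, 0.02]
(0, 20, 84) [-0.0, 6.25, 0.07, -0.02, 0.05, 0.02]
(0, 0, 59) [-0.0, 7.05, 1.07, -0.02, 0.05, 0.02]
(0, -10, 29) [0.0, 7.45, 2.27, -0.02, 0.05, 0.02]
endface n [-0.002 -0.846  0.533] c [-0.6 72.9 67.2] std 2.35 ang(yz) 1.009 dist H1->plane 9.9 1257
```

View pics/s6.png

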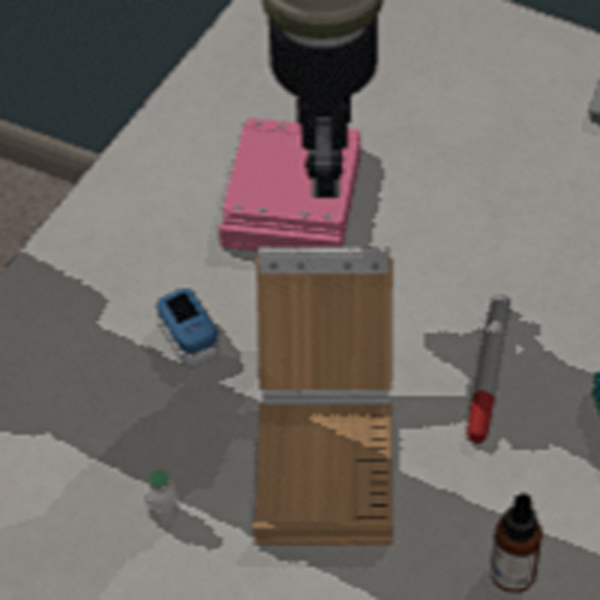

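The pair stands folded at crop (325,250)–(325,395), with the tip behind it at (325,190). Now I push the pair toward the base.

{"op": "move_arm", "data": {
  "moves": [
    [[0,0.8,-0.1,0,0,0],[0,1.5,-0.2,0,0,0],[0,2,-0.25,0,0,0],[0,2.5,-0.3,0,0,0],[0,3,-0.35,0,0,0],[0,3.5,-0.4,0,0,0],[0,3.9,-0.45,0,0,0],[0,3.9,-0.45,0,0,0]]
  ]
}}

```text
clock: 9.12
ee_pos: [0.5392, 0.0357, 0.0988]
eef_rot: [3.066, 0.682, 0.0]
wrist_force: [-0.2, 0.4, 0.7]
grip_width: -0.001
```

Run:
```python
from meas import *
plan([(0,49,98),(0,20,84),(0,0,59),(0,-10,29)])
s=r.snapshot("side")
facefit(s,[(288,192,328,208)],"endface")
cv2.imwrite("pics/s7.png",cv2.resize(s["image"][90:290,200:400,::-1],None,fx=3,fy=3,interpolation=2))
```

```text
t 9.12 board mm [ 1.3 76.7 98.8] F board [-0.   0.4  0.7] grip -0.0
(0, 49, 98) [-0.05, 1.11, 0.03, 0.0, -0.0, -0.01]
(0, 20, 84) [-0.05, 2.27, 0.59, 0.0, -0.0, -0.01]
(0, 0, 59) [-0.05, 3.07, 1.59, 0.0, -0.0, -0.01]
(0, -10, 29) [-0.05, 3.47, 2.79, 0.0, -0.0, -0.01]
endface n [ 0.007 -0.861  0.508] c [-0.4 75.5 71.3] std 2.48 ang(yz) 1.038 dist H1->plane 8.3 634
```

View pics/s7.png

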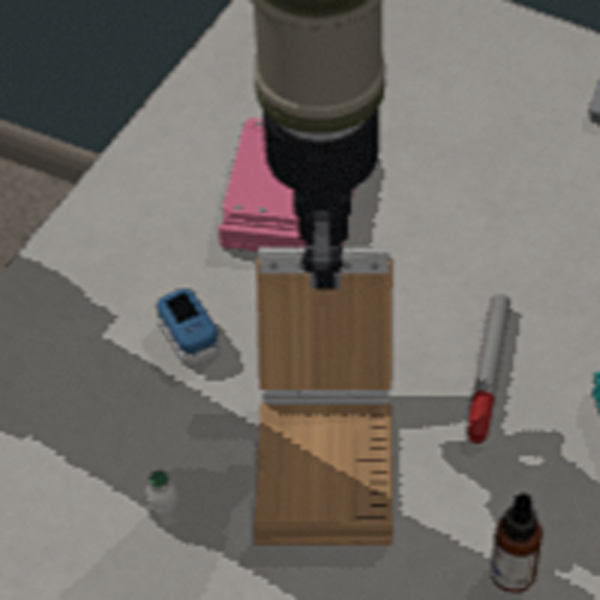

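Run:
```python
from meas import *
s=r.snapshot("side");W=cloud(s);_,R,o=pts(p)
print(proj(s,b2w((0,77,99))))
for v in range(168,230,4):
    print(v,((W[v,290]-o)@R*1000).round(1),((W[v,308]-o)@R*1000).round(1),((W[v,326]-o)@R*1000).round(1))
cv2.imwrite("pics/s8.png",cv2.resize(s["image"][150:250,260:360,::-1],None,fx=6,fy=6,interpolation=2))
s=r.snapshot("top");cv2.imwrite("pics/t8.png",cv2.resize(s["image"][200:320,230:390,::-1],None,fx=4,fy=4,interpolation=2))
```

```text
[[307.50575907 191.02436413]]
168 [-45.7 207.5  27.7] [  4.1  31.8 224.6] [ 41.3 229.5   3.1]
172 [-38.8 117.  116. ] [  4.1  25.6 219.9] [ 41.3 218.8   0.4]
176 [-38.2 102.3 119.5] [  4.3  16.4 218.5] [ 40.3 101.7 120.4]
180 [-38.6 100.3 108.6] [  2.2  65.8 148.9] [ 40.3 101.4 107.4]
184 [-38.8  96.3  99.8] [  2.   64.7 137.2] [ 40.4  93.8 102.8]
188 [-38.8  89.7  94. ] [ 0.7 92.7 90.5] [40.4 88.1 96. ]
192 [-38.9  83.3  88. ] [ 0.7 84.6 86.4] [40.4 85.  86. ]
196 [-39.3  80.7  77.2] [ 0.6 80.7 77.3] [40.4 75.8 83.4]
200 [-39.3  73.8  71.6] [ 0.6 74.7 70.5] [40.5 72.3 73.6]
204 [-39.5  69.2  63.2] [ 0.5 69.7 62.6] [40.5 67.1 66. ]
208 [-39.6  63.6  55.9] [ 0.5 62.1 57.9] [40.6 65.7 53.4]
212 [-39.7  57.3  49.4] [ 0.4 59.6 46.6] [40.6 59.9 46.3]
216 [-39.9  52.6  40.9] [ 0.3 54.3 38.7] [40.7 54.6 38.4]
220 [-40.6  52.5  26.1] [ 0.1 52.6 26. ] [40.7 52.3 26.5]
224 [-41.   50.3  13.8] [-0.2 51.5 12.2] [40.8 52.5 11. ]
228 [-40.6  38.5  14.5] [ 0.  40.5 11.9] [40.8 37.7 16. ]
```

View pics/s8.png

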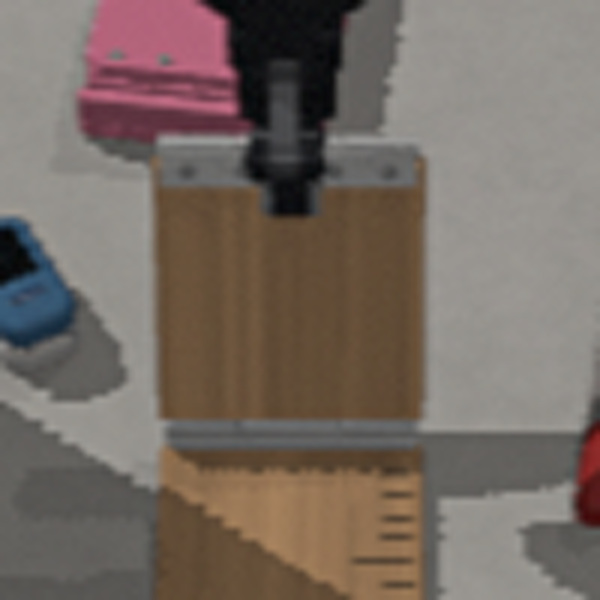

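View pics/t8.png

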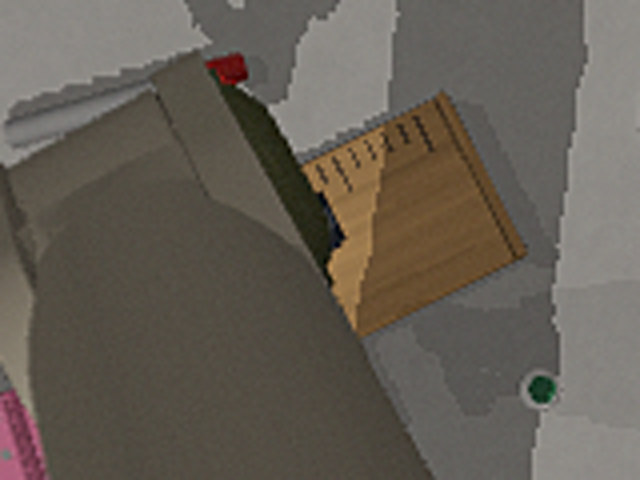

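Run:
```python
from meas import *
s=r.snapshot("side");W=cloud(s);_,R,o=pts(p)
B=(W-o)@R*1000
for v in range(172,194): print(v,[tuple(B[v,u].round(0).astype(int)) for u in (303,306,309,312)])
print(r.state()["ee_pos"], r.state()["joints"].round(3))
```

```text
172 [(np.int64(-6), np.int64(34), np.int64(211)), (np.int64(0), np.int64(24), np.int64(221)), (np.int64(6), np.int64(34), np.int64(211)), (np.int64(12), np.int64(30), np.int64(215))]
173 [(np.int64(-6), np.int64(27), np.int64(215)), (np.int64(0), np.int64(23), np.int64(220)), (np.int64(6), np.int64(33), np.int64(209)), (np.int64(12), np.int64(24), np.int64(218))]
174 [(np.int64(-6), np.int64(22), np.int64(218)), (np.int64(0), np.int64(23), np.int64(217)), (np.int64(6), np.int64(25), np.int64(214)), (np.int64(12), np.int64(21), np.int64(219))]
175 [(np.int64(-6), np.int64(20), np.int64(217)), (np.int64(0), np.int64(21), np.int64(217)), (np.int64(6), np.int64(20), np.int64(217)), (np.int64(12), np.int64(22), np.int64(215))]
176 [(np.int64(-6), np.int64(20), np.int64(215)), (np.int64(0), np.int64(18), np.int64(217)), (np.int64(6), np.int64(21), np.int64(214)), (np.int64(12), np.int64(18), np.int64(217))]
177 [(np.int64(-6), np.int64(17), np.int64(214)), (np.int64(0), np.int64(15), np.int64(217)), (np.int64(6), np.int64(15), np.int64(217)), (np.int64(12), np.int64(17), np.int64(214))]
17
[... 2468 characters left out ...]
p.int64(89))]
191 [(np.int64(-10), np.int64(86), np.int64(88)), (np.int64(-4), np.int64(87), np.int64(87)), (np.int64(3), np.int64(87), np.int64(86)), (np.int64(10), np.int64(86), np.int64(88))]
192 [(np.int64(-10), np.int64(86), np.int64(85)), (np.int64(-4), np.int64(86), np.int64(85)), (np.int64(3), np.int64(83), np.int64(88)), (np.int64(9), np.int64(88), np.int64(82))]
193 [(np.int64(-10), np.int64(85), np.int64(82)), (np.int64(-4), np.int64(80), np.int64(89)), (np.int64(3), np.int64(89), np.int64(78)), (np.int64(9), np.int64(85), np.int64(82))]
[0.53864033 0.03706376 0.098747  ] [ 0.034  0.549 -0.296  2.106  0.306  0.527 -1.618]<stdin>:4: RuntimeWarning: invalid value encountered in cast
```

The depth shows the real fingertip at z ≈ 127 mm while the reported TCP is at 99 mm. The tips therefore end about 28 mm above the reported TCP, so the finger passed over the hinge without touching it and the panels are unchanged. I'll apply that offset and repeat the approach lower.

{"op": "move_arm", "data": {
  "moves": [
    [[0,0,-1.2,0,0,0],[0,-1,-1.5,0,0,0],[0,-2.5,-1.5,0,0,0],[0,-3.6,-1.2,0,0,0],[0,-3.6,0,0,0,0],[0,-3.6,1,0,0,0],[0,-3.6,1.6,0,0,0],[0,-3.6,1.6,0,0,0]]
  ]
}}

```text
clock: 10.32
ee_pos: [0.5, 0.1181, 0.058]
eef_rot: [3.066, 0.685, -0.003]
wrist_force: [-0.0, -0.7, 0.7]
grip_width: -0.001
```

Run:
```python
from meas import *
plan([(0,105,62),(0,74,68),(0,44,70),(0,15,56),(0,-6,31),(0,-16,1)])
s=r.snapshot("side")
cv2.imwrite("pics/s9.png",cv2.resize(s["image"][90:290,200:400,::-1],None,fx=3,fy=3,interpolation=2))
```

```text
t 10.32 board mm [  0.9 168.   58. ] F board [-0.3 -0.7  0.7] grip -0.0
(0, 105, 62) [-0.04, 2.52, -0.16, -0.0, 0.02, 0.01]
(0, 74, 68) [-0.04, 3.76, -0.4, -0.0, 0.02, 0.01]
(0, 44, 70) [-0.04, 4.96, -0.48, -0.0, 0.02, 0.01]
(0, 15, 56) [-0.04, 6.12, 0.08, -0.0, 0.02, 0.01]
(0, -6, 31) [-0.04, 6.96, 1.08, -0.0, 0.02, 0.01]
(0, -16, 1) [-0.04, 7.36, 2.28, -0.0, 0.02, 0.01]
```

View pics/s9.png

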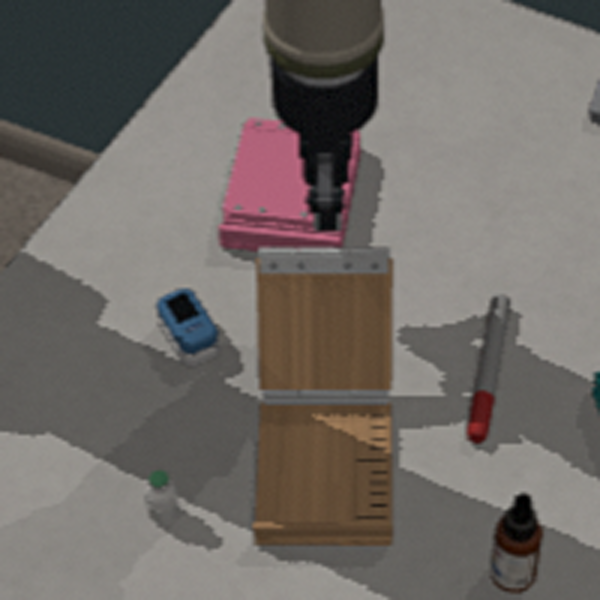

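Run:
```python
from meas import *
s=r.snapshot("side")
for z in(58,72,86,100):print(z,((proj(s,b2w((1,168,z)))[0]-[200,90])*3).round(0))
B=(cloud(s)-pts(p)[2])@pts(p)[1]*1000
for v in range(156,172,2): print(v,B[v,306:313:3].round(0).tolist())
```

```text
58 [327. 246.]
72 [326. 234.]
86 [326. 222.]
100 [326. 209.]
156 [[-2.0, 109.0, 176.0], [4.0, 106.0, 180.0], [10.0, 108.0, 177.0]]
158 [[-2.0, 107.0, 171.0], [4.0, 110.0, 169.0], [10.0, 104.0, 175.0]]
160 [[-4.0, 137.0, 133.0], [3.0, 139.0, 131.0], [10.0, 127.0, 144.0]]
162 [[-4.0, 153.0, 109.0], [2.0, 154.0, 108.0], [9.0, 160.0, 102.0]]
164 [[-5.0, 157.0, 98.0], [2.0, 156.0, 99.0], [9.0, 160.0, 94.0]]
166 [[-5.0, 153.0, 95.0], [2.0, 154.0, 95.0], [9.0, 163.0, 85.0]]
168 [[-7.0, 209.0, 26.0], [0.0, 206.0, 29.0], [7.0, 210.0, 25.0]]
170 [[-7.0, 202.0, 27.0], [0.0, 203.0, 25.0], [7.0, 202.0, 27.0]]
```

The tip is at z ≈ 86 mm, below the hinge edge at about 110 mm. Pushing in the direction of the base.

{"op": "move_arm", "data": {
  "moves": [
    [[0,0.7,0,0,0,0],[0,1.3,-0.05,0,0,0],[0,1.9,-0.1,0,0,0],[0,2.5,-0.2,0,0,0],[0,3.1,-0.3,0,0,0],[0,3.75,-0.4,0,0,0],[0,3.75,-0.4,0,0,0]]
  ]
}}

```text
clock: 11.3
ee_pos: [0.5414, 0.032, 0.0695]
eef_rot: [3.067, 0.681, 0.003]
wrist_force: [-0.6, 0.4, 0.4]
grip_width: -0.001
```

Run:
```python
from meas import *
plan([(0,44,70),(0,15,56),(0,-6,31),(0,-16,1)])
s=r.snapshot("side")
cv2.imwrite("pics/s10.png",cv2.resize(s["image"][90:290,200:400,::-1],None,fx=3,fy=3,interpolation=2))
```

```text
t 11.3 board mm [ 1.8 72.4 69.5] F board [-0.3  0.6  0.4] grip -0.0
(0, 44, 70) [-0.07, 1.14, -0.02, 0.01, -0.02, -0.03]
(0, 15, 56) [-0.07, 2.3, 0.54, 0.01, -0.02, -0.03]
(0, -6, 31) [-0.07, 3.14, 1.54, 0.01, -0.02, -0.03]
(0, -16, 1) [-0.07, 3.54, 2.74, 0.01, -0.02, -0.03]
```

View pics/s10.png

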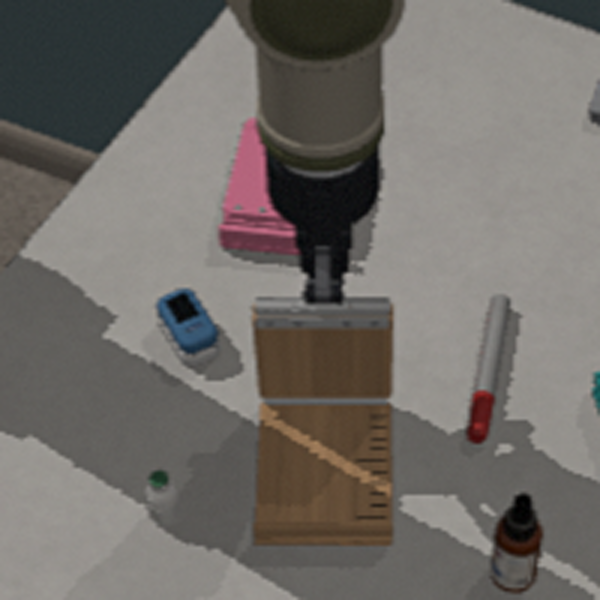

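The pair is now about upright and still folded flat, with its top edge at crop (325,300). I'll continue the arc down.

{"op": "move_arm", "data": {
  "moves": [
    [[0,0.6,0,0,0,0],[0,1.15,0,0,0,0],[0,1.7,0.25,0,0,0],[0,2.3,0.55,0,0,0],[0,2.75,1,0,0,0],[0,3.1,1.5,0,0,0],[0,3.3,1.9,0,0,0],[0,3.4,2.3,0,0,0],[0,3.4,2.5,0,0,0],[0,3.4,2.5,0,0,0]]
  ]
}}

```text
clock: 12.6
ee_pos: [0.5764, -0.044, 0.0059]
eef_rot: [3.066, 0.684, -0.001]
wrist_force: [-0.3, 0.5, -0.3]
grip_width: -0.001
```

Run:
```python
from meas import *
plan([(0,-16,4),(0,-16,1)])
s=r.snapshot("side")
cv2.imwrite("pics/s11.png",cv2.resize(s["image"][90:290,200:400,::-1],None,fx=3,fy=3,interpolation=2))
```

```text
t 12.6 board mm [  1.2 -11.3   5.9] F board [-0.   0.6 -0.3] grip -0.0
(0, -16, 4) [-0.05, 0.19, 0.07, 0.0, 0.01, -0.0]
(0, -16, 1) [-0.05, 0.19, 0.19, 0.0, 0.01, -0.0]
```

View pics/s11.png

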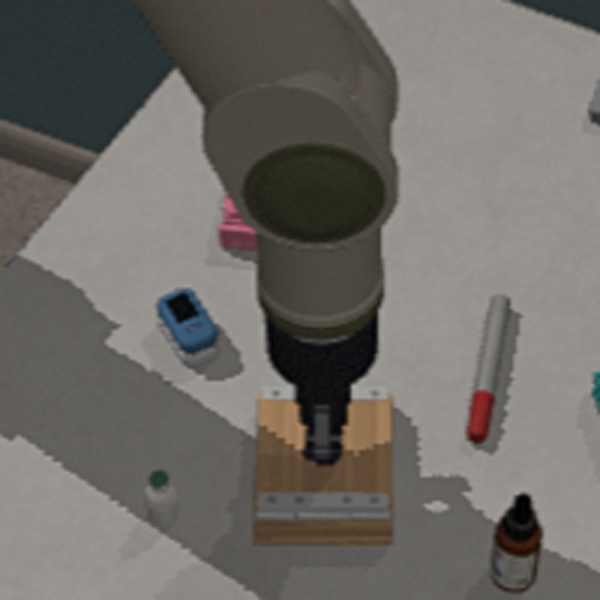

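The pack is nearly closed, with the hinge strip at crop (322,505). I'll press down gently until the force rises.

{"op": "move_arm", "data": {
  "moves": [
    [[0,0.2,0.1,0,0,0],[0,0.4,0.2,0,0,0],[0,0.4,0.3,0,0,0],[0,0.4,0.3,0,0,0]]
  ]
}}

```text
clock: 13.15
ee_pos: [0.5786, -0.0471, 0.0035]
eef_rot: [-3.061, -0.691, -0.0]
wrist_force: [-22.8, 17.9, 67.5]
grip_width: 0.003
```

Run:
```python
from meas import *
plan([(0,-16,1)])
s=r.snapshot("side")
facefit(s,[(287,222,300,253),(315,222,329,253)],"top")
```

```text
t 13.15 board mm [  1.8 -15.    3.5] F board [-13.   25.9  67.5] grip 0.0
(0, -16, 1) [-0.07, 0.04, 0.1, -0.04, -0.01, 0.06]
top n [-0.004 -0.001  1.   ] c [ 0.2  2.6 29.2] std 1.93 ang(yz) 0.001 dist H1->plane 9.2 789
```

The pack top is flat (tilt 0.001 rad, z 29.2 mm) and the force shows firm contact. Backing off now.

{"op": "move_arm", "data": {
  "moves": [
    [[0,0,-0.3,0,0,0],[0,0,-1,0,0,0],[0,0,-2.5,0,0,0],[0,0,-4.5,0,0,0],[0,-1,-6.5,0,0,0],[-2,-1,-8,0,0,0],[-4,0,-8,0,0,0],[-4,2,-8,0,0,0],[-4,4,-8,0,0,0],[-4,6,-8,0,0,0],[-4,8,-8,0,0,0],[-4,8,-8,0,0,0]]
  ]
}}

```text
clock: 14.7
ee_pos: [0.5754, -0.2814, 0.1985]
eef_rot: [3.067, 0.674, -0.0]
wrist_force: [-0.8, 0.8, 0.4]
grip_width: -0.002
```

Run:
```python
from meas import *
plan([])
s=r.snapshot("side");t=r.snapshot("top")
facefit(s,[(287,222,328,253)],"top")
s0=pickle.load(open("side0.pkl","rb"))
cv2.imwrite("pics/s12.png",s["image"][:,:,::-1]);cv2.imwrite("pics/t12.png",t["image"][:,:,::-1])
a=np.hstack([s0["image"][130:350,220:400],s["image"][130:350,220:400]])[:,:,::-1]
cv2.imwrite("pics/c12.png",cv2.resize(a,None,fx=2.2,fy=2.2,interpolation=2))
```

```text
t 14.7 board mm [-100.6 -225.7  198.5] F board [-0.4  1.1  0.4] grip -0.0
top n [0.004 0.008 1.   ] c [-1.1  3.6 29.3] std 1.96 ang(yz) -0.008 dist H1->plane 8.9 1250
```

View pics/c12.png

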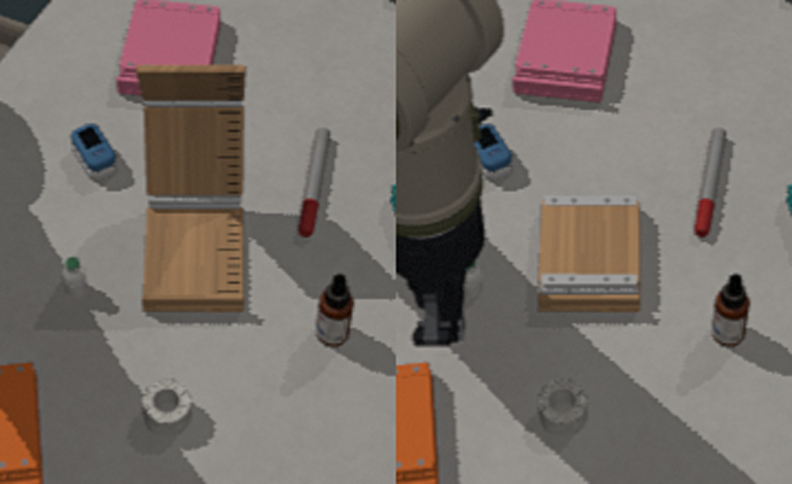

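View pics/t12.png

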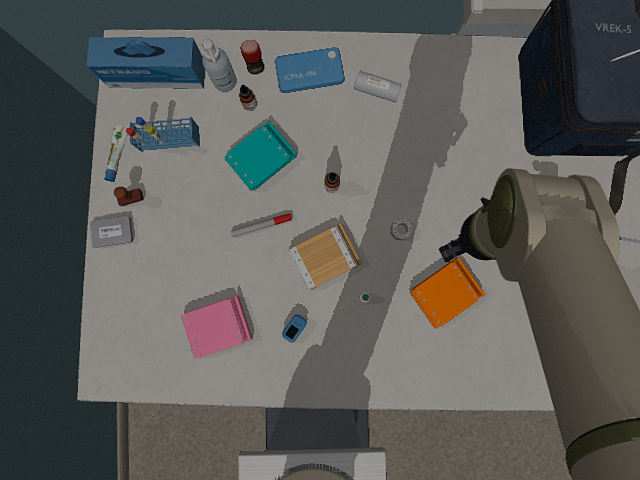

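The board is folded closed at top-view pixel (325,257). The marker (262,225), oximeter (294,328), vial (365,297), bottle (332,181) and plaster roll (401,229) are all where they started. The arm is clear, so I'm handing in.

```bash
python3 -c "
from rig import r
print(r.job_done())"
```

```text
the job is handed in; nothing more can be done
None
```

The board is folded in the order you asked. I pushed the end panel flat against the middle panel while it still leaned out at about 2.1 rad, then pushed the pair down onto the base and moved the arm clear. I handed it in at about 15 s.

**Last checks:**
- **Pack:** the top face is flat to within 0.01 rad, at z ≈ 29 mm as expected for a fully closed pack.
- **Order:** when I pushed on after folding, the two panels turned together about the first hinge. That showed the end panel was flat before the swing.
- **Small things:** all five are at the same top-view pixels as at the start.
- **Release:** the wrist reads about 1 N with the arm away from everything.

**What disagreed or went wrong:**
- **Fingertip offset:** the depth images put the real fingertips about 28 mm above the reported TCP. My first push from behind therefore passed over the panel without touching it. I measured the offset and repeated the push lower.
- **Closing force:** the final press read about 74 N at the wrist, more than I meant. It was under the 120 N limit and came from the fingertips, and I backed off at once.

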